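# Load the adapter and latch the inspection tray

### The arm

A 7-joint arm with a two-finger parallel gripper is mounted at the origin on the work surface. World frame = base frame: x ahead of the robot, y to its left, z up, the work surface at z = 0. Lengths are in m, angles in rad, forces in N, time in s.
With the tool pointing down it reaches from about 0.35 to 0.9 m from the base axis. Payload 7.2 kg.
Tool frame: the origin (TCP) lies at the centre of the arm's flange, where the gripper is bolted on; the fingertips stand 173 mm ahead of it and the grasp point (between the pads) lies ctrl.hold_point_z ahead of it (ctrl.hold_point_z is the distance from the TCP to the grasp point, in m); z points along the fingers, y is the direction in which the jaws open and shut (so a half turn about z gives the same grasp; the last joint's range is limited). The gripper opens to 85 mm and grips with 20 to 120 N. Pads are 22 mm wide; open, the fingers measure 114 mm over their backs; the gripper's body (76 mm by 85 mm) begins 54 mm behind the grasp point. The pads swing forward as they close: fully open they stand 13 mm farther back than shut.
Start: joints at [-1.333, 0.411, -0.013, 1.596, 0.006, 1.134, -0.082], TCP at [0.188, 0.596, 0.405] pointing down, gripper open.
Joint ranges: [-2.95, 2.95], [-0.29, 1.99], [-1.47, 1.44], [0.14, 2.54], [-1.03, 4.17], [0.13, 1.85], [-2.86, 2.86]. Speed limits (rad/s): [2.39, 2.39, 3.01, 3.01, 3.14, 3.14, 3.14].

### API

Orientations are given as a rotation vector (axis times angle).
In Python, from plant import read_state, optics, workorder, ctrl gives the robot as it stands.
- The arm moves only by the tool servo_tool, never from a script. Its argument "targets" is a list of rows, each an object of numbers: "x", "y", "z": the shift along the tool's x, y, z in mm; "rx", "ry", "rz": the turn, a rotation vector about the tool's x, y, z in rad. In form: [{"x": .., "y": .., "z": .., "rx": .., "ry": .., "rz": ..}, ...]. A call has 1 to 12 rows; each row shifts and turns the commanded pose from where the row before left it, along the tool's axes as they then stand; what a row does not reach is not made up. A row lasts 1/8 s, in which the tool goes at most 62.5 mm and 10.7 degrees, less where a joint would pass 70% of its speed; a pose out of reach is approached as far as the arm can. A call is refused whole if a number of a shift passes 62.5 or a number of a turn 0.188, either way. A call with a gripper value outside its range is refused whole. "grip" is the opening in per cent of the stroke, from 0 (shut) to 100 (fully open), set as the call begins (left out, the last holds). The fingers move at their own pace and stop on an object; "squeeze" is the grip in N (left out, the last holds). Time passes only in rows, so rows that do not move let the fingers close. It gives the time, the measured TCP pose, the force and the opening at its end, in the units of the state.
- read_state(): the state, without advancing time (a new reading comes with each control period).
- optics.get_image(name): name is "side" or "top"; returns the picture (480x640x3 uint8, blue, green, red); there is no depth.
- optics.get_calibration(name): a dict with "fx", "fy", "cx", "cy" (pixels), "extrinsics" (4x4, takes a point from camera to world coordinates). Camera axes: x right, y down, z forward; pixel columns grow to the right and rows downward; lengths in m; the calibration is good to about 2 mm. A picture is of the moment at which its call begins. get_calibration takes no time and is no camera call.
- workorder.finish_job(): hands the job in, once; it reports no verdict.
The state is a dict: "t": time; "joints": joint angles; "dq": joint speeds; "tau": joint torques, N m; "position": TCP position; "ee_rot": TCP orientation; "ft_force": force on the tool from outside, world axes, zero at the start; "wrist_torque": the same for the moment, N m; "gripper_width": finger opening in m.
Only numpy, scipy, OpenCV 4.12 (cv2) and the standard library are available. Lean on these libraries where they do the work, as an engineer would, in place of code of your own. Each camera call takes 0.05 s, during which the arm holds its last target.

### The job

Take the round plug adapter with three metal pins from the four loose pieces on the flat cardboard sheet and stand it, pins up, in the tray of the inspection dock while the tray is out. Then push the tray by its front plate all the way in to its stop and let go, so that its push-push latch keeps it in; if it springs back out, push it again.

Things in the scene. Friction and masses are not known exactly. Their poses are not given: they have to be found in the camera images.
- adapter: Round white plug adapter with three flat metal pins, standing loose, pins up, on a paper-thin cardboard sheet on the bench: 50 mm diameter, body 44 mm high, 64 mm with pins, 90 g. Origin: centre of its underside, z up. About 14 cm from it stand wrong ones: a square one (48 mm), a round one without pins, a small round one (36 mm) with two pins.
- tray (a joint): Slide of the dock's white tray in m: 0 = out (start), 0.048 = at its stop, about 0.039 = latched. A spring drives it out with 3 N at 0, 6 N at the stop. Push-push latch: pushed past 0.046 and let go, it comes back to about 0.039 and stays; let go earlier it springs out. A second push to the stop releases it.
- tray_floor (a point): Centre of the tray, on its inner floor, 18 mm above the bench; moves with the tray. x: push-in direction (level, away from the robot, turned with the dock), y left, z up. Hollow: 84 mm along y, along x from -50 to +42 mm. Rim 8 mm high at sides and rear, the dock's side rails lower, front plate 34 mm. The 60 mm high rear housing starts 90 mm behind it when out.
- push_face (a point): Middle of the outer face of the tray's front plate (black rubber pad), 34 mm above the bench; moves with the tray, axes as tray_floor, so push along +x. Plate 100 mm wide, from 12 to 52 mm above the bench. The dock's base plate, 10 mm thick and 130 mm wide, reaches 11 mm out before this face when the tray is out.
Things that resemble listed ones, but are neither listed nor needed, are in the scene too. What is shaped like the adapter but black or red is not meant.

How it is judged:
On the way:
1. the adapter stands in the tray, let go, while the tray is out (x of adapter in the frame of tray_floor between -0.032 and 0.024 m and y of adapter in the frame of tray_floor between -0.024 and 0.024 m and z of adapter in the frame of tray_floor below 0.005 m and angle between adapter's own z axis and vertical below 0.17 rad and contact force between the fingers and adapter below 0.05 N and value of joint tray below 0.015 m), for 0.2 s.
At the end, for the whole second after the job is handed in: The tray stays latched by itself (slide between 0.036 and 0.044 m), and the adapter stands at rest on the tray's floor inside its rim, pins up, upright within 10 degrees (value of joint tray between 0.036 and 0.044 m and x of adapter in the frame of tray_floor between -0.032 and 0.024 m and y of adapter in the frame of tray_floor between -0.024 and 0.024 m and z of adapter in the frame of tray_floor below 0.005 m and angle between adapter's own z axis and vertical below 0.17 rad and linear speed of adapter below 0.02 m/s); the robot touches nothing.
It also fails if it takes over 51 s, if anything falls off the work surface, if the arm or the gripper's body presses on something with over 40 N, if the wrist force passes 120 N, or if a joint passes its speed limit or range.

## Working session

There is one attempt and no reset: what is moved stays moved. The work goes in short steps, Python scripts to look and compute and a tool call to move; the robot and the scene stay as the last step left them, time stands still between calls to the robot, and variables do not carry over. Pictures are saved under pics/ and viewed, and the job is handed in when it is done.

Besides the shell and the picture viewer there is one more tool, called after "Request:" in YAML: its name, and indented under it one key for each argument. servo_tool: Moves the arm, as the interface text tells. Its arguments: {"type":"object","properties":{"targets":{"type":"array","items":{"type":"object","properties":{"x":{"type":"number"},"y":{"type":"number"},"z":{"type":"number"},"rx":{"type":"number"},"ry":{"type":"number"},"rz":{"type":"number"}}}},"grip":{"type":"number"},"squeeze":{"type":"number"}},"required":["targets"]}

```bash
mkdir -p pics; ls
python3 - <<'E'
from plant import read_state, optics, workorder, ctrl
import cv2
s=read_state();print({k:s[k] for k in('t','position','ee_rot','gripper_width','ft_force')},ctrl.hold_point_z)
for n in('side','top'):
    cv2.imwrite(f'pics/{n}0.png',optics.get_image(n));print(n,optics.get_calibration(n))
E
```

```text
pics
{'t': 0.0, 'position': array([0.18807381, 0.59579987, 0.4038104 ]), 'ee_rot': array([-4.78351129e-01, -3.10479258e+00,  2.60298176e-03]), 'gripper_width': 0.08522815114897665, 'ft_force': array([-0.4566665 ,  0.16307547, -0.05359807])} 0.1547
side {'fx': 459.8664051512405, 'fy': 459.8664051512405, 'cx': 319.7748147749248, 'cy': 236.84756198463256, 'extrinsics': array([[ 0.62865443, -0.43964732,  0.64148564,  0.09079525],
       [-0.77754405, -0.37102322,  0.50770762, -0.46475208],
       [ 0.01479378, -0.81795599, -0.57509055,  0.5058027 ],
       [ 0.        ,  0.        ,  0.        ,  1.        ]])}
top {'fx': 451.6612227019742, 'fy': 451.6612227019742, 'cx': 320.589746677232, 'cy': 229.9125233298591, 'extrinsics': array([[-0.00643353, -0.98685025,  0.16150911,  0.43605116],
       [-0.9995394 ,  0.00155601, -0.03030801, -0.05930851],
       [ 0.02965815, -0.1616297 , -0.98640571,  0.74792234],
       [ 0.        ,  0.        ,  0.        ,  1.        ]])}
```

View pics/side0.png

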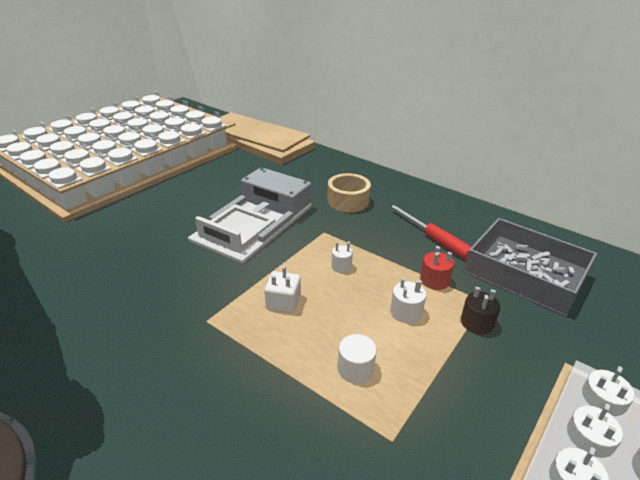

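View pics/top0.png

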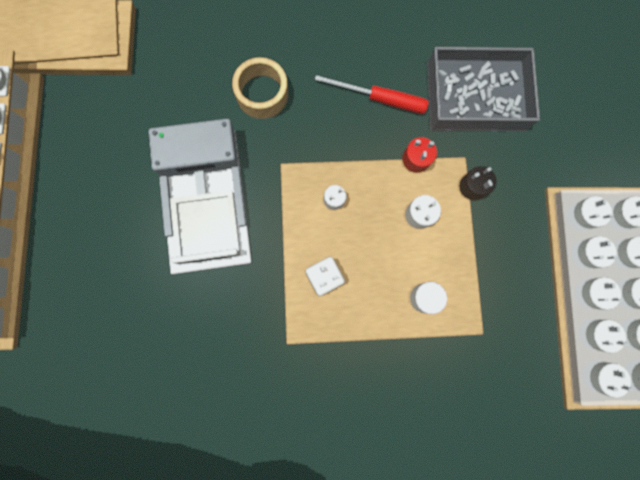

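Candidates for the adapter, top-view pixels:
- Round white with 3 pins (425,211)
- Square (325,276)
- Round without pins (431,298)
- Small with two pins (335,197)
- Red (421,154)
- Black (481,182)
- The tray pieces at x>580 and at the left, which are not on the sheet

My choice is (425,211), and I'll check it in close crops.

Run:
```python
import cv2,numpy as np
t=cv2.imread('pics/top0.png');s=cv2.imread('pics/side0.png')
a=cv2.resize(t[180:240,390:460],None,fx=5,fy=5,interpolation=2)
b=cv2.resize(s[270:330,375:445],None,fx=5,fy=5,interpolation=2)
cv2.imwrite('pics/ad.png',np.hstack([a,b]))
a=cv2.resize(t[110:280,140:260],None,fx=3.3,fy=3.3,interpolation=2)
b=cv2.resize(s[160:265,180:320],None,fx=2.8,fy=2.8,interpolation=2)
b=cv2.copyMakeBorder(b,0,a.shape[0]-b.shape[0],0,0,0)
cv2.imwrite('pics/dock.png',np.hstack([a,b]))
```

```text
(no output)
```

View pics/ad.png

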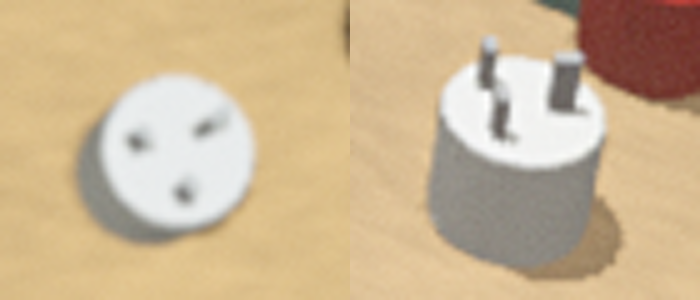

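View pics/dock.png

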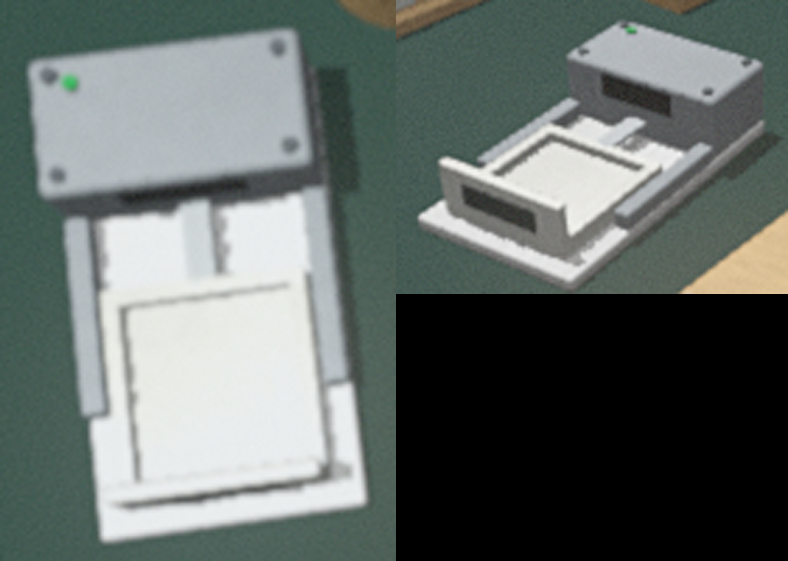

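The crops confirm it: (425,211) is the round white one with three pins. The dock crop shows the housing at the rear, the tray out, and the front plate towards the robot. Next I'll measure both.

```bash
cat > h.py <<'E'
import cv2,numpy as np
from plant import optics
def ray(n,u,v):
    c=optics.get_calibration(n);E=c['extrinsics']
    return E[:3,3],E[:3,:3]@np.array([(u-c['cx'])/c['fx'],(v-c['cy'])/c['fy'],1])
def pl(n,u,v,z):
    o,d=ray(n,u,v);return (o+d*(z-o[2])/d[2])[:2]
def proj(n,p):
    c=optics.get_calibration(n);E=c['extrinsics'];q=E[:3,:3].T@(np.array(p)-E[:3,3])
    return np.array([c['fx']*q[0]/q[2]+c['cx'],c['fy']*q[1]/q[2]+c['cy']])
E
python3 - <<'E'
from h import *
np.set_printoptions(precision=4,suppress=True)
for n,(x0,y0,x1,y1) in(('top',(395,185,455,240)),('side',(380,275,435,330))):
    im=cv2.imread(f'pics/{n}0.png')[y0:y1,x0:x1]
    m=((im.min(2)>165)&(im.max(2).astype(int)-im.min(2)<40)).astype(np.uint8)
    m=cv2.morphologyEx(m,cv2.MORPH_OPEN,np.ones((3,3)))
    c=max(cv2.findContours(m,0,1)[0],key=cv2.contourArea)
    h=cv2.convexHull(c);
    pts=np.array([pl(n,p[0][0]+x0,p[0][1]+y0,.044) for p in h],np.float32)
    (cx,cy),r=cv2.minEnclosingCircle(pts);print(n,'adapter',cx,cy,r, cv2.fitEllipse(pts) )
T=lambda x,y,z:pl('top',140+x/3.3,110+y/3.3,z)
S=lambda x,y,z:pl('side',180+(x-396)/2.8,160+y/2.8,z)
print('base front L,R top',T(101,541,.01),T(366,502,.01),'side',S(420,217,.01),S(577,286,.01))
print('housing top FL,FR,RL,RR',T(41,198,.06),T(311,162,.06),T(29,62,.06),T(296,30,.06))
print('side FL FR RR',S(568,56,.06),S(718,104,.06),S(763,62,.06))
print('hollow RL RR (rim .026)',T(122,308,.026),T(304,284,.026),'floor front L',T(137,482,.018),'R',T(328,460,.018))
print('plate top L,R side',S(440,160,.052),S(566,205,.052),'top',T(106,500,.052),T(322,462,.052))
E
```

```text
top adapter 0.5837399363517761 -0.24874761700630188 0.025214064866304398 ((0.5838524103164673, -0.24870531260967255), (0.049716684967279434, 0.04989544302225113), 83.32515716552734)
side adapter 0.581152081489563 -0.24966809153556824 0.02513395994901657 ((0.5809349417686462, -0.24941375851631165), (0.048579029738903046, 0.050059158354997635), 110.06448364257812)
base front L,R top [0.4852 0.1607] [0.5039 0.032 ] side [0.485  0.1579] [0.5007 0.0245]
housing top FL,FR,RL,RR [0.6438 0.1815] [0.662  0.0549] [0.7114 0.1908] [0.7284 0.0638]
side FL FR RR [0.6416 0.1771] [0.6604 0.0484] [0.7267 0.0636]
hollow RL RR (rim .026) [0.5983 0.1511] [0.6104 0.0625] floor front L [0.5133 0.1423] R [0.5238 0.0499]
plate top L,R side [0.5001 0.147 ] [0.5174 0.0472] top [0.5014 0.1468] [0.5188 0.0476]
```

Request:
servo_tool:
  targets:
    - {"x": -30, "y": -32}
    - {"x": -30, "y": -32}
    - {"x": -30, "y": -32}
    - {"x": -30, "y": -32}
    - {"x": -30, "y": -32}
    - {"x": -30, "y": -32}
    - {"x": -30, "y": -32}
    - {"x": -30, "y": -32}
    - {"x": -30, "y": -32}
    - {"x": -30, "y": -32}
  grip: 85
  squeeze: 30

```text
validation failed for argument at $.ta...
```

```bash
cat >> h.py <<'E'
from scipy.spatial.transform import Rotation as Ro
from plant import read_state
def go(p,jaw=None):
    s=read_state();R=Ro.from_rotvec(s['ee_rot']);M=R.as_matrix()
    d=R.inv().apply(np.array(p)-s['position'])*1000
    print('t',round(s['t'],2),'pos',s['position'].round(4),'z',M[:,2].round(3),'yaw_y',round(float(np.arctan2(M[1,1],M[0,1])),3),'w',round(s['gripper_width'],4),'f',s['ft_force'].round(1),'\n delta tool mm',d.round(1))
    if jaw is not None:
        a=np.array([np.cos(jaw),np.sin(jaw),0]);yt=R.inv().apply(a);xt=np.cross(yt,R.inv().apply([0,0,-1]))
        print('turn rotvec',Ro.from_matrix(np.c_[xt,yt,R.inv().apply([0,0,-1])]).as_rotvec().round(4))
E
python3 -c "
from h import *
go([.5825,-.249,.30],1.265)"
```

```text
t 0.1 pos [0.1881 0.5958 0.4039] z [-0.    -0.001 -1.   ] yaw_y 1.265 w 0.0849 f [ 0.1  0.1 -0.3] 
 delta tool mm [-630.4 -686.8  105. ]
turn rotvec [-0.0014  0.0001  0.    ]
```

Request:
servo_tool:
  targets:
    - {"x": -30, "y": -32, "z": 0, "rx": 0, "ry": 0, "rz": 0}
    - {"x": -30, "y": -32, "z": 0, "rx": 0, "ry": 0, "rz": 0}
    - {"x": -30, "y": -32, "z": 0, "rx": 0, "ry": 0, "rz": 0}
    - {"x": -30, "y": -32, "z": 0, "rx": 0, "ry": 0, "rz": 0}
    - {"x": -30, "y": -32, "z": 0, "rx": 0, "ry": 0, "rz": 0}
    - {"x": -30, "y": -32, "z": 0, "rx": 0, "ry": 0, "rz": 0}
    - {"x": -30, "y": -32, "z": 0, "rx": 0, "ry": 0, "rz": 0}
    - {"x": -30, "y": -32, "z": 0, "rx": 0, "ry": 0, "rz": 0}
    - {"x": -30, "y": -32, "z": 0, "rx": 0, "ry": 0, "rz": 0}
    - {"x": -30, "y": -32, "z": 0, "rx": 0, "ry": 0, "rz": 0}
  grip: 85
  squeeze: 30

```text
t: 1.35
position: [0.3782, 0.1991, 0.4046]
ee_rot: [-0.478, -3.105, -0.0]
ft_force: [1.2, 0.6, -0.0]
gripper_width: 0.0726
```

```bash
python3 -c "
from h import *
go([.5825,-.249,.30],1.265)"
```

```text
t 1.35 pos [0.3782 0.1991 0.4046] z [-0.  0. -1.] yaw_y 1.265 w 0.0726 f [ 1.2  0.6 -0. ] 
 delta tool mm [-329.7 -365.8  104.6]
turn rotvec [ 0.0001 -0.0001  0.    ]
```

Request:
servo_tool:
  targets:
    - {"x": -33, "y": -36.6, "z": 10, "rx": 0, "ry": 0, "rz": 0}
    - {"x": -33, "y": -36.6, "z": 10, "rx": 0, "ry": 0, "rz": 0}
    - {"x": -33, "y": -36.6, "z": 10, "rx": 0, "ry": 0, "rz": 0}
    - {"x": -33, "y": -36.6, "z": 10, "rx": 0, "ry": 0, "rz": 0}
    - {"x": -33, "y": -36.6, "z": 10, "rx": 0, "ry": 0, "rz": 0}
    - {"x": -33, "y": -36.6, "z": 10, "rx": 0, "ry": 0, "rz": 0}
    - {"x": -33, "y": -36.6, "z": 10, "rx": 0, "ry": 0, "rz": 0}
    - {"x": -33, "y": -36.6, "z": 10, "rx": 0, "ry": 0, "rz": 0}
    - {"x": -33, "y": -36.6, "z": 10, "rx": 0, "ry": 0, "rz": 0}
    - {"x": -33, "y": -36.6, "z": 10, "rx": 0, "ry": 0, "rz": 0}
    - {"x": 0, "y": 0, "z": 0, "rx": 0, "ry": 0, "rz": 0}

```text
t: 2.72
position: [0.5821, -0.2518, 0.3032]
ee_rot: [-0.486, -3.102, 0.004]
ft_force: [0.1, -0.8, 0.0]
gripper_width: 0.0721
```

```bash
python3 -c "
from h import *
go([.5825,-.249,.188],1.265)"
```

```text
t 2.73 pos [ 0.5821 -0.2518  0.3032] z [-0.002 -0.002 -1.   ] yaw_y 1.26 w 0.0721 f [ 0.1 -0.8  0. ] 
 delta tool mm [  0.3   3.1 115.2]
turn rotvec [-0.0028 -0.0013 -0.0049]
```

Request:
servo_tool:
  targets:
    - {"x": 0, "y": 1, "z": 12, "rx": 0, "ry": 0, "rz": 0}
    - {"x": 0, "y": 0, "z": 12, "rx": 0, "ry": 0, "rz": 0}
    - {"x": 0, "y": 0, "z": 12, "rx": 0, "ry": 0, "rz": 0}
    - {"x": 0, "y": 0, "z": 4, "rx": 0, "ry": 0, "rz": 0}
    - {"x": 0, "y": 0, "z": 0, "rx": 0, "ry": 0, "rz": 0}

```text
t: 3.35
position: [0.5827, -0.2466, 0.2644]
ee_rot: [-0.478, -3.105, -0.0]
ft_force: [0.5, -0.6, -0.4]
gripper_width: 0.0725
```

```bash
python3 -c "
from h import *
go([.5825,-.249,.188],1.265)
t,s=optics.get_image('top'),optics.get_image('side')
cv2.imwrite('pics/g1.png',np.hstack([cv2.resize(t[120:320,300:520],None,fx=1.8,fy=1.8),cv2.resize(s[180:380,300:520],None,fx=1.8,fy=1.8)]))"
```

```text
t 3.35 pos [ 0.5827 -0.2466  0.2644] z [-0.  0. -1.] yaw_y 1.265 w 0.0725 f [ 0.5 -0.6 -0.4] 
 delta tool mm [-0.6 -2.3 76.4]
turn rotvec [ 0.     -0.0005  0.0003]
```

View pics/g1.png

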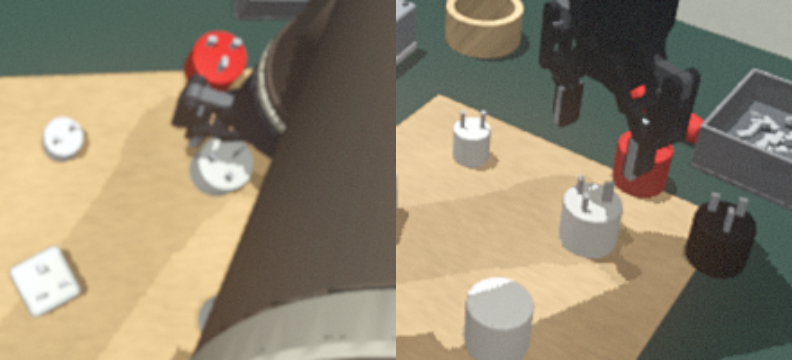

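```bash
python3 -c "
from h import *
for z in(.044,.095):
  for n,o in(('top',(300,120)),('side',(300,180))):
    for k in(-.036,0,.036): print(n,z,k,((proj(n,[.5825+.3*k,-.2475+.953*k,z])-o)*1.8).round())"
```

```text
top 0.044 -0.036 [263. 175.]
top 0.044 0 [224. 163.]
top 0.044 0.036 [185. 151.]
side 0.044 -0.036 [226. 224.]
side 0.044 0 [195. 199.]
side 0.044 0.036 [167. 176.]
top 0.095 -0.036 [281. 163.]
top 0.095 0 [240. 150.]
top 0.095 0.036 [198. 138.]
side 0.095 -0.036 [236. 176.]
side 0.095 0 [203. 151.]
side 0.095 0.036 [173. 129.]
```

The side view shows the fingertips at crop (635,177) and (567,122), where the projection puts them for straddling the adapter. So I'll descend.

Request:
servo_tool:
  targets:
    - {"x": -0.6, "y": -2.3, "z": 11, "rx": 0, "ry": 0, "rz": 0}
    - {"x": 0, "y": 0, "z": 11, "rx": 0, "ry": 0, "rz": 0}
    - {"x": 0, "y": 0, "z": 11, "rx": 0, "ry": 0, "rz": 0}
    - {"x": 0, "y": 0, "z": 11, "rx": 0, "ry": 0, "rz": 0}
    - {"x": 0, "y": 0, "z": 11, "rx": 0, "ry": 0, "rz": 0}
    - {"x": 0, "y": 0, "z": 11, "rx": 0, "ry": 0, "rz": 0}
    - {"x": 0, "y": 0, "z": 8, "rx": 0, "ry": 0, "rz": 0}
    - {"x": 0, "y": 0, "z": 2, "rx": 0, "ry": 0, "rz": 0}
    - {"x": 0, "y": 0, "z": 0, "rx": 0, "ry": 0, "rz": 0}

```text
t: 4.58
position: [0.5827, -0.2493, 0.1887]
ee_rot: [0.479, 3.105, -0.0]
ft_force: [0.1, 0.4, 0.5]
gripper_width: 0.0725
```

Request:
servo_tool:
  targets:
    - {"x": 0, "y": 0, "z": 0, "rx": 0, "ry": 0, "rz": 0}
    - {"x": 0, "y": 0, "z": 0, "rx": 0, "ry": 0, "rz": 0}
    - {"x": 0, "y": 0, "z": 0, "rx": 0, "ry": 0, "rz": 0}
    - {"x": 0, "y": 0, "z": 0, "rx": 0, "ry": 0, "rz": 0}
    - {"x": 0, "y": 0, "z": 0, "rx": 0, "ry": 0, "rz": 0}
    - {"x": 0, "y": 0, "z": 0, "rx": 0, "ry": 0, "rz": 0}
  grip: 0
  squeeze: 30

```text
t: 5.32
position: [0.5828, -0.2494, 0.1893]
ee_rot: [0.478, 3.104, -0.0]
ft_force: [-0.8, -0.5, 5.7]
gripper_width: 0.0491
```

Request:
servo_tool:
  targets:
    - {"x": 0, "y": 0, "z": -5, "rx": 0, "ry": 0, "rz": 0}
    - {"x": 0, "y": 0, "z": -15, "rx": 0, "ry": 0, "rz": 0}
    - {"x": 0, "y": 0, "z": -20, "rx": 0, "ry": 0, "rz": 0}
    - {"x": 0, "y": 0, "z": -20, "rx": 0, "ry": 0, "rz": 0}
    - {"x": 0, "y": 0, "z": -20, "rx": 0, "ry": 0, "rz": 0}
    - {"x": 0, "y": 0, "z": -15, "rx": 0, "ry": 0, "rz": 0}
    - {"x": 0, "y": 0, "z": -5, "rx": 0, "ry": 0, "rz": 0}
    - {"x": 0, "y": 0, "z": 0, "rx": 0, "ry": 0, "rz": 0}

```text
t: 6.32
position: [0.5826, -0.2492, 0.2888]
ee_rot: [0.478, 3.105, 0.0]
ft_force: [1.1, -0.3, -1.7]
gripper_width: 0.049
```

```bash
python3 -c "
from h import *
go([.560,.1035,.29],1.571+.146)
t,s=optics.get_image('top'),optics.get_image('side')
cv2.imwrite('pics/g2.png',np.hstack([cv2.resize(t[120:320,300:520],None,fx=1.8,fy=1.8),cv2.resize(s[130:330,300:520],None,fx=1.8,fy=1.8)]))"
```

```text
t 6.33 pos [ 0.5826 -0.2492  0.2888] z [ 0.  0. -1.] yaw_y 1.265 w 0.049 f [ 1.1 -0.3 -1.7] 
 delta tool mm [127.7 329.5  -1.2]
turn rotvec [ 1.000e-04  2.000e-04 -4.519e-01]
```

View pics/g2.png

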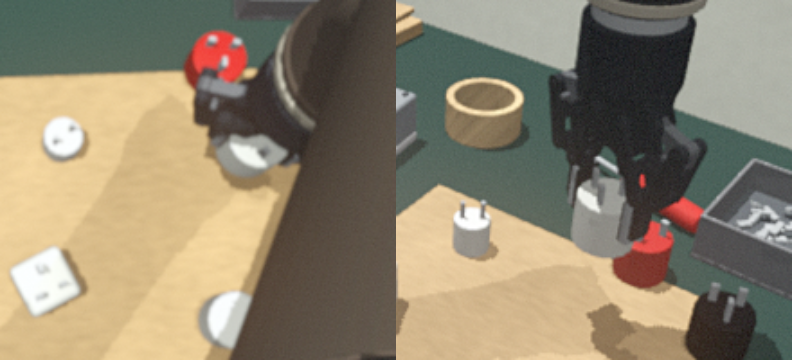

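The side view shows the adapter gripped upright at crop (603,217), hanging clear of the sheet. Next I'll carry it to above the dock.

Request:
servo_tool:
  targets:
    - {"x": 6, "y": 16, "z": 0, "rx": 0, "ry": 0, "rz": 0}
    - {"x": 12, "y": 31, "z": 0, "rx": 0, "ry": 0, "rz": 0}
    - {"x": 14, "y": 36, "z": 0, "rx": 0, "ry": 0, "rz": 0}
    - {"x": 14, "y": 36, "z": 0, "rx": 0, "ry": 0, "rz": 0}
    - {"x": 14, "y": 36, "z": 0, "rx": 0, "ry": 0, "rz": 0}
    - {"x": 14, "y": 36, "z": 0, "rx": 0, "ry": 0, "rz": 0}
    - {"x": 14, "y": 36, "z": 0, "rx": 0, "ry": 0, "rz": 0}
    - {"x": 14, "y": 36, "z": 0, "rx": 0, "ry": 0, "rz": 0}
    - {"x": 12, "y": 31, "z": 0, "rx": 0, "ry": 0, "rz": 0}
    - {"x": 9, "y": 24, "z": 0, "rx": 0, "ry": 0, "rz": 0}
    - {"x": 4, "y": 11, "z": 0, "rx": 0, "ry": 0, "rz": 0}

```text
t: 7.8
position: [0.5597, 0.1054, 0.2882]
ee_rot: [-0.473, -3.105, -0.001]
ft_force: [0.1, -0.5, -0.8]
gripper_width: 0.049
```

Request:
servo_tool:
  targets:
    - {"x": 0, "y": 0, "z": 0, "rx": 0, "ry": 0, "rz": -0.08}
    - {"x": 0, "y": 0, "z": 0, "rx": 0, "ry": 0, "rz": -0.1}
    - {"x": 0, "y": 0, "z": 0, "rx": 0, "ry": 0, "rz": -0.1}
    - {"x": 0, "y": 0, "z": 0, "rx": 0, "ry": 0, "rz": -0.1}
    - {"x": 0, "y": 0, "z": 0, "rx": 0, "ry": 0, "rz": -0.072}
    - {"x": 0, "y": 0, "z": 0, "rx": 0, "ry": 0, "rz": 0}
    - {"x": 0, "y": 0, "z": 0, "rx": 0, "ry": 0, "rz": 0}

```text
t: 8.68
position: [0.5604, 0.1025, 0.2886]
ee_rot: [0.226, -3.133, 0.0]
ft_force: [-0.2, 0.3, -1.4]
gripper_width: 0.049
```

```bash
python3 -c "
from h import *
go([.560,.1035,.209],1.571+.146)
t,s=optics.get_image('top'),optics.get_image('side')
cv2.imwrite('pics/p1.png',np.hstack([cv2.resize(t[90:290,120:340],None,fx=1.8,fy=1.8),cv2.resize(s[90:290,150:370],None,fx=1.8,fy=1.8)]))"
```

```text
t 8.68 pos [0.5604 0.1025 0.2886] z [-0. -0. -1.] yaw_y 1.715 w 0.049 f [-0.2  0.3 -1.4] 
 delta tool mm [ 0.2  1.1 79.6]
turn rotvec [-0.0001 -0.0003 -0.002 ]
```

View pics/p1.png

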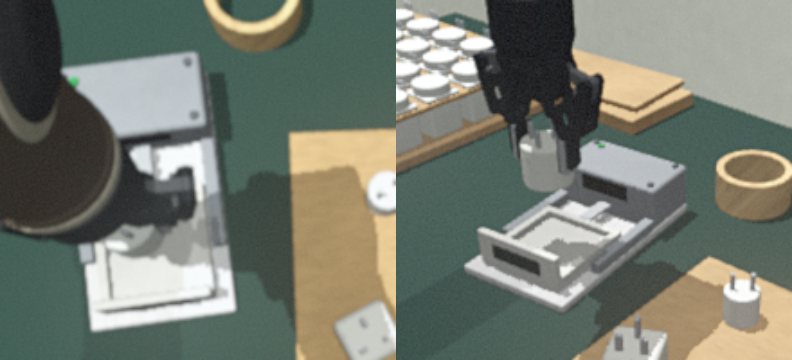

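The adapter hangs over the tray at side crop (545,160), and the tray is still out. Lowering it.

Request:
servo_tool:
  targets:
    - {"x": 0, "y": 1, "z": 8, "rx": 0, "ry": 0, "rz": 0}
    - {"x": 0, "y": 0, "z": 12, "rx": 0, "ry": 0, "rz": 0}
    - {"x": 0, "y": 0, "z": 12, "rx": 0, "ry": 0, "rz": 0}
    - {"x": 0, "y": 0, "z": 12, "rx": 0, "ry": 0, "rz": 0}
    - {"x": 0, "y": 0, "z": 12, "rx": 0, "ry": 0, "rz": 0}
    - {"x": 0, "y": 0, "z": 8, "rx": 0, "ry": 0, "rz": 0}
    - {"x": 0, "y": 0, "z": 4, "rx": 0, "ry": 0, "rz": 0}
    - {"x": 0, "y": 0, "z": 0, "rx": 0, "ry": 0, "rz": 0}

```text
t: 9.78
position: [0.5604, 0.1037, 0.2205]
ee_rot: [0.229, -3.133, 0.0]
ft_force: [0.3, 0.4, -0.1]
gripper_width: 0.0491
```

```bash
python3 -c "
from h import *
go([.560,.1035,.207],1.571+.146)
t,s=optics.get_image('top'),optics.get_image('side')
cv2.imwrite('pics/p2.png',np.hstack([cv2.resize(t[120:280,140:260],None,fx=2.5,fy=2.5),cv2.resize(s[120:280,170:330],None,fx=2.5,fy=2.5)]))"
```

```text
t 9.78 pos [0.5604 0.1037 0.2205] z [-0. -0. -1.] yaw_y 1.717 w 0.0491 f [ 0.3  0.4 -0.1] 
 delta tool mm [ 0.4 -0.1 13.5]
turn rotvec [-0.     -0.0001 -0.    ]
```

View pics/p2.png

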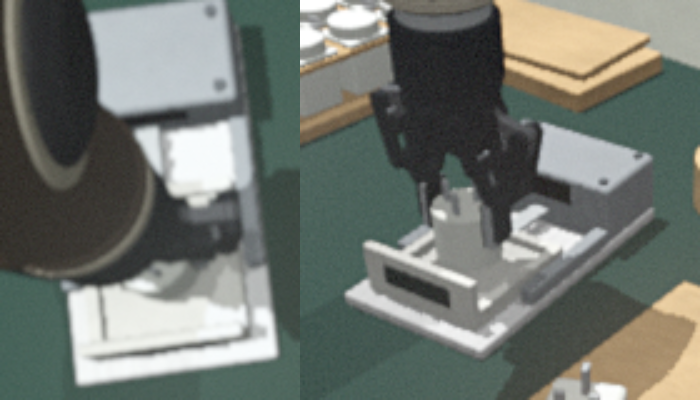

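The side view has the adapter at crop (467,230), inside the hollow just above the floor. I'll set it down.

Request:
servo_tool:
  targets:
    - {"x": 0, "y": 0, "z": 5, "rx": 0, "ry": 0, "rz": 0}
    - {"x": 0, "y": 0, "z": 4, "rx": 0, "ry": 0, "rz": 0}
    - {"x": 0, "y": 0, "z": 2, "rx": 0, "ry": 0, "rz": 0}
    - {"x": 0, "y": 0, "z": 1, "rx": 0, "ry": 0, "rz": 0}
    - {"x": 0, "y": 0, "z": 0, "rx": 0, "ry": 0, "rz": 0}

```text
t: 10.5
position: [0.5604, 0.1037, 0.2086]
ee_rot: [0.229, -3.133, 0.0]
ft_force: [0.1, -0.2, -1.0]
gripper_width: 0.0493
```

```bash
python3 -c "
from h import *
go([.560,.1035,.207],1.571+.146)"
```

```text
t 10.5 pos [0.5604 0.1037 0.2086] z [-0. -0. -1.] yaw_y 1.717 w 0.0493 f [ 0.1 -0.2 -1. ] 
 delta tool mm [ 0.4 -0.1  1.6]
turn rotvec [-0.     -0.0001 -0.    ]
```

Request:
servo_tool:
  targets:
    - {"x": 0, "y": 0, "z": 1, "rx": 0, "ry": 0, "rz": 0}
    - {"x": 0, "y": 0, "z": 0.6, "rx": 0, "ry": 0, "rz": 0}
    - {"x": 0, "y": 0, "z": 0.5, "rx": 0, "ry": 0, "rz": 0}
    - {"x": 0, "y": 0, "z": 0, "rx": 0, "ry": 0, "rz": 0}

```text
t: 11.0
position: [0.5604, 0.1037, 0.2073]
ee_rot: [-0.229, 3.133, 0.001]
ft_force: [-2.8, -0.6, 6.2]
gripper_width: 0.049
```

Contact: the wrist reads 6 N upward. I'll release, then back straight up.

Request:
servo_tool:
  targets:
    - {"x": 0, "y": 0, "z": 0, "rx": 0, "ry": 0, "rz": 0}
    - {"x": 0, "y": 0, "z": 0, "rx": 0, "ry": 0, "rz": 0}
    - {"x": 0, "y": 0, "z": 0, "rx": 0, "ry": 0, "rz": 0}
    - {"x": 0, "y": 0, "z": 0, "rx": 0, "ry": 0, "rz": 0}
    - {"x": 0, "y": 0, "z": 0, "rx": 0, "ry": 0, "rz": 0}
  grip: 85

```text
t: 11.62
position: [0.5604, 0.1037, 0.2065]
ee_rot: [0.229, -3.133, 0.0]
ft_force: [-0.0, -0.5, -0.1]
gripper_width: 0.0728
```

Request:
servo_tool:
  targets:
    - {"x": 0, "y": 0, "z": -6, "rx": 0, "ry": 0, "rz": 0}
    - {"x": 0, "y": 0, "z": -12, "rx": 0, "ry": 0, "rz": 0}
    - {"x": 0, "y": 0, "z": -20, "rx": 0, "ry": 0, "rz": 0}
    - {"x": 0, "y": 0, "z": -20, "rx": 0, "ry": 0, "rz": 0}
    - {"x": 0, "y": 0, "z": -20, "rx": 0, "ry": 0, "rz": 0}
    - {"x": 0, "y": 0, "z": -15, "rx": 0, "ry": 0, "rz": 0}
    - {"x": 0, "y": 0, "z": 0, "rx": 0, "ry": 0, "rz": 0}

```text
t: 12.5
position: [0.5608, 0.1037, 0.3011]
ee_rot: [-0.229, 3.131, 0.001]
ft_force: [-0.3, 0.1, -1.0]
gripper_width: 0.0723
```

```bash
python3 -c "
from h import *
go([.455,.090,.24],1.571+.146)
t,s=optics.get_image('top'),optics.get_image('side')
cv2.imwrite('pics/p3.png',np.hstack([cv2.resize(t[120:280,140:260],None,fx=2.5,fy=2.5),cv2.resize(s[120:280,170:330],None,fx=2.5,fy=2.5)]))"
```

```text
t 12.5 pos [0.5608 0.1037 0.3011] z [ 0.003  0.001 -1.   ] yaw_y 1.717 w 0.0723 f [-0.3  0.1 -1. ] 
 delta tool mm [106.8   1.8  60.8]
turn rotvec [ 0.0006  0.0027 -0.    ]
```

View pics/p3.png

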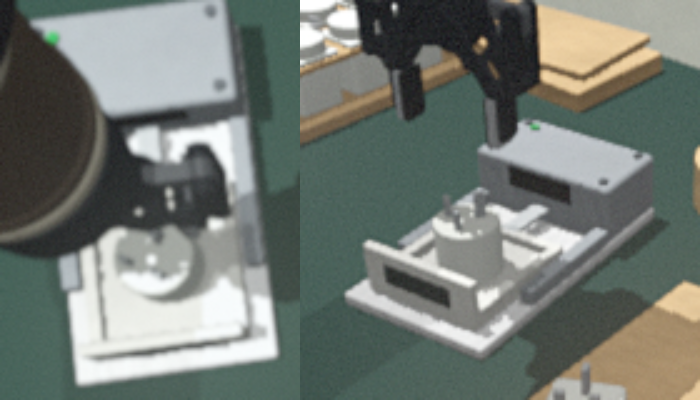

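The adapter stands upright in the hollow at side crop (467,240), and the tray is out. I'll back off to in front of the plate, close the fingers, and look.

Request:
servo_tool:
  targets:
    - {"x": 8, "y": 0, "z": 0, "rx": 0, "ry": 0, "rz": 0}
    - {"x": 18, "y": 0, "z": 0, "rx": 0, "ry": 0, "rz": 0}
    - {"x": 25, "y": 0, "z": 0, "rx": 0, "ry": 0, "rz": 0}
    - {"x": 25, "y": 2, "z": 0, "rx": 0, "ry": 0, "rz": 0}
    - {"x": 22, "y": 0, "z": 0, "rx": 0, "ry": 0, "rz": 0}
    - {"x": 12, "y": 0, "z": 0, "rx": 0, "ry": 0, "rz": 0}
    - {"x": 2, "y": 0, "z": 0, "rx": 0, "ry": 0, "rz": 0}
    - {"x": 0, "y": 0, "z": 0, "rx": 0, "ry": 0, "rz": 0}
  grip: 0

```text
t: 13.6
position: [0.4498, 0.0895, 0.2997]
ee_rot: [-0.229, 3.133, 0.0]
ft_force: [0.4, -0.5, -0.0]
gripper_width: -0.0003
```

```bash
python3 -c "
from h import *
go([.450,.089,.205],1.571+.146)
t,s=optics.get_image('top'),optics.get_image('side')
cv2.imwrite('pics/p4t.png',t);cv2.imwrite('pics/p4s.png',s)
cv2.imwrite('pics/p4.png',np.hstack([cv2.resize(t[120:280,140:260],None,fx=2.5,fy=2.5),cv2.resize(s[120:280,170:330],None,fx=2.5,fy=2.5)]))"
```

```text
t 13.6 pos [0.4498 0.0895 0.2997] z [ 0.001  0.    -1.   ] yaw_y 1.717 w -0.0003 f [ 0.4 -0.5 -0. ] 
 delta tool mm [-0.1 -0.5 94.7]
turn rotvec [0.     0.0006 0.    ]
```

View pics/p4.png

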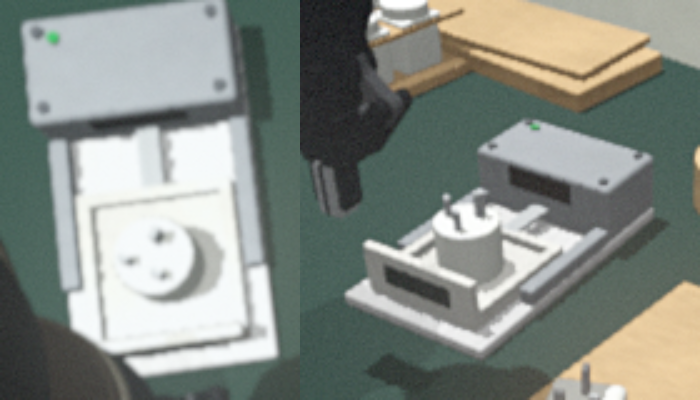

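```bash
python3 -c "
from h import *
p=pl('top',140+156/2.5,120+257/2.5,.062);q=pl('side',170+167/2.5,120+218/2.5,.062)
x=np.array([.9895,.1445]);y=np.array([-.1445,.9895]);f=np.array([.5625,.104])
for a in(p,q):print(a,x@(a-f),y@(a-f))
# hollow edges rim
for u,v in((93,207),(233,184),(105,338),(243,322)):
  a=pl('top',140+u/2.5,120+v/2.5,.026);print(x@(a-f),y@(a-f))"
```

```text
[0.55968401 0.10063387] -0.003272828555985425 -0.002923877508371158
[0.56111809 0.10322073] -0.0014800054195368377 -0.0005713984592440729
0.04302243135802439 0.04095713559463002
0.04526359860304044 -0.05022423114393071
-0.04304411012418456 0.04204608233131998
-0.04574099803818192 -0.04563260620872918
```

The adapter sits within about 3 mm of the tray centre. Now I'll lower the closed fingers in front of the plate.

Request:
servo_tool:
  targets:
    - {"x": 0, "y": 0, "z": 10, "rx": 0, "ry": 0, "rz": 0}
    - {"x": 0, "y": 0, "z": 18, "rx": 0, "ry": 0, "rz": 0}
    - {"x": 0, "y": 0, "z": 20, "rx": 0, "ry": 0, "rz": 0}
    - {"x": 0, "y": 0, "z": 20, "rx": 0, "ry": 0, "rz": 0}
    - {"x": 0, "y": 0, "z": 18, "rx": 0, "ry": 0, "rz": 0}
    - {"x": 0, "y": 0, "z": 12, "rx": 0, "ry": 0, "rz": 0}
    - {"x": 0, "y": 0, "z": 0, "rx": 0, "ry": 0, "rz": 0}

```text
t: 14.58
position: [0.449, 0.0892, 0.2006]
ee_rot: [0.229, -3.131, 0.001]
ft_force: [1.0, -0.7, -0.3]
gripper_width: 0.0002
```

```bash
python3 -c "
from h import *
go([.494,.0955,.201],1.571+.146)
t,s=optics.get_image('top'),optics.get_image('side')
cv2.imwrite('pics/p5.png',np.hstack([cv2.resize(t[120:280,140:260],None,fx=2.5,fy=2.5),cv2.resize(s[120:280,170:330],None,fx=2.5,fy=2.5)]))"
```

```text
t 14.57 pos [0.449  0.0892 0.2006] z [-0.002 -0.001 -1.   ] yaw_y 1.717 w 0.0002 f [ 1.  -0.7 -0.3] 
 delta tool mm [-45.4  -0.3  -0.5]
turn rotvec [-0.0005 -0.002  -0.0002]
```

View pics/p5.png

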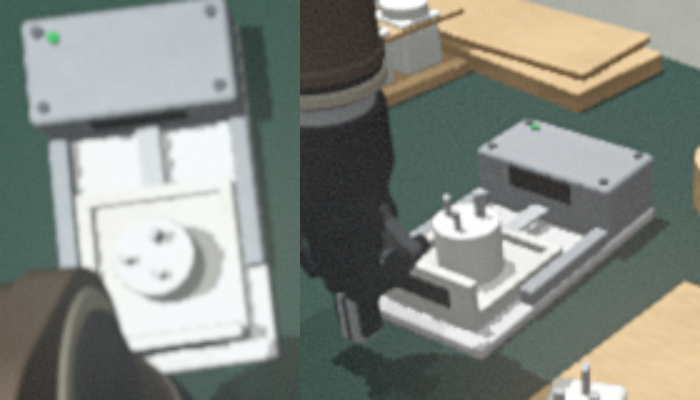

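Fingertips are in front of the plate at side crop (360,320), and the adapter is unmoved. Approaching the plate.

Request:
servo_tool:
  targets:
    - {"x": -8, "y": 0, "z": 0, "rx": 0, "ry": 0, "rz": 0}
    - {"x": -10, "y": 0, "z": 0, "rx": 0, "ry": 0, "rz": 0}
    - {"x": -10, "y": 0, "z": 0, "rx": 0, "ry": 0, "rz": 0}
    - {"x": -6, "y": 0, "z": 0, "rx": 0, "ry": 0, "rz": 0}
    - {"x": -3, "y": 0, "z": 0, "rx": 0, "ry": 0, "rz": 0}
    - {"x": -3, "y": 0, "z": 0, "rx": 0, "ry": 0, "rz": 0}
    - {"x": -3, "y": 0, "z": 0, "rx": 0, "ry": 0, "rz": 0}
    - {"x": -3, "y": 0, "z": 0, "rx": 0, "ry": 0, "rz": 0}
    - {"x": 0, "y": 0, "z": 0, "rx": 0, "ry": 0, "rz": 0}

```text
t: 15.8
position: [0.495, 0.0961, 0.2016]
ee_rot: [-0.229, 3.133, 0.0]
ft_force: [0.5, -0.7, -0.8]
gripper_width: -0.0001
```

```bash
python3 -c "
from h import *
go([.494,.0955,.201],1.571+.146)"
```

```text
t 15.8 pos [0.495  0.0961 0.2016] z [ 0.  0. -1.] yaw_y 1.717 w -0.0001 f [ 0.5 -0.7 -0.8] 
 delta tool mm [ 1.1 -0.5  0.6]
turn rotvec [ 0.      0.0002 -0.    ]
```

Request:
servo_tool:
  targets:
    - {"x": -2, "y": 0, "z": 0, "rx": 0, "ry": 0, "rz": 0}
    - {"x": -2, "y": 0, "z": 0, "rx": 0, "ry": 0, "rz": 0}
    - {"x": -2, "y": 0, "z": 0, "rx": 0, "ry": 0, "rz": 0}
    - {"x": -2, "y": 0, "z": 0, "rx": 0, "ry": 0, "rz": 0}
    - {"x": 0, "y": 0, "z": 0, "rx": 0, "ry": 0, "rz": 0}

```text
t: 16.42
position: [0.5027, 0.0972, 0.2015]
ee_rot: [0.229, -3.133, 0.0]
ft_force: [-3.4, -1.4, 0.8]
gripper_width: -0.0002
```

```bash
python3 -c "
from h import *
go([.494,.0955,.201],1.571+.146)
t,s=optics.get_image('top'),optics.get_image('side')
cv2.imwrite('pics/p6.png',np.hstack([cv2.resize(t[120:280,140:260],None,fx=2.5,fy=2.5),cv2.resize(s[120:280,170:330],None,fx=2.5,fy=2.5)]))"
```

```text
t 16.43 pos [0.5027 0.0972 0.2015] z [-0. -0. -1.] yaw_y 1.717 w -0.0002 f [-3.4 -1.4  0.8] 
 delta tool mm [ 8.9 -0.4  0.5]
turn rotvec [-0.0001 -0.0003 -0.0001]
```

View pics/p6.png

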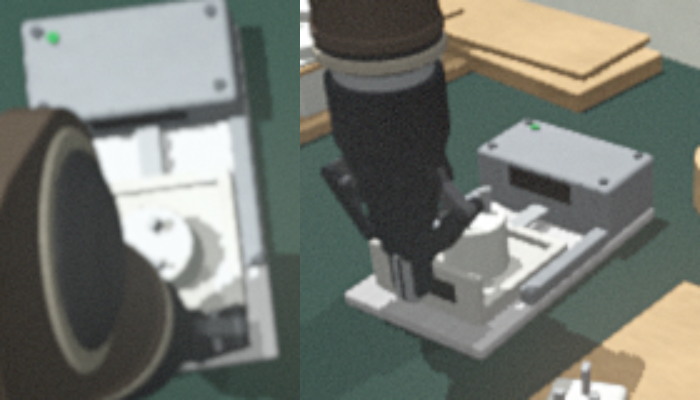

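Contact: about 3.4 N against the push, with the fingers on the black pad. Now I'll push it in.

Request:
servo_tool:
  targets:
    - {"x": -2, "y": 0, "z": 0, "rx": 0, "ry": 0, "rz": 0}
    - {"x": -4, "y": 0, "z": 0, "rx": 0, "ry": 0, "rz": 0}
    - {"x": -5, "y": 0, "z": 0, "rx": 0, "ry": 0, "rz": 0}
    - {"x": -5, "y": 0, "z": 0, "rx": 0, "ry": 0, "rz": 0}
    - {"x": -5, "y": 0, "z": 0, "rx": 0, "ry": 0, "rz": 0}
    - {"x": -5, "y": 0, "z": 0, "rx": 0, "ry": 0, "rz": 0}
    - {"x": -5, "y": 0, "z": 0, "rx": 0, "ry": 0, "rz": 0}
    - {"x": -4, "y": 0, "z": 0, "rx": 0, "ry": 0, "rz": 0}
    - {"x": -3, "y": 0, "z": 0, "rx": 0, "ry": 0, "rz": 0}
    - {"x": -2, "y": 0, "z": 0, "rx": 0, "ry": 0, "rz": 0}
    - {"x": -2, "y": 0, "z": 0, "rx": 0, "ry": 0, "rz": 0}
    - {"x": 0, "y": 0, "z": 0, "rx": 0, "ry": 0, "rz": 0}

```text
t: 18.02
position: [0.544, 0.103, 0.2015]
ee_rot: [0.229, -3.131, 0.001]
ft_force: [-6.0, -2.9, 3.0]
gripper_width: -0.0002
```

```bash
python3 -c "
from h import *
go([.550,.1035,.201],1.571+.146)"
```

```text
t 18.02 pos [0.544  0.103  0.2015] z [-0.002 -0.    -1.   ] yaw_y 1.717 w -0.0002 f [-6.  -2.9  3. ] 
 delta tool mm [-6.  -0.4  0.4]
turn rotvec [-0.0002 -0.0018 -0.0003]
```

Request:
servo_tool:
  targets:
    - {"x": -1.5, "y": 0, "z": 0, "rx": 0, "ry": 0, "rz": 0}
    - {"x": -1.5, "y": 0, "z": 0, "rx": 0, "ry": 0, "rz": 0}
    - {"x": 0, "y": 0, "z": 0, "rx": 0, "ry": 0, "rz": 0}

```text
t: 18.4
position: [0.545, 0.1031, 0.2012]
ee_rot: [0.228, -3.126, 0.001]
ft_force: [-15.8, -4.0, 12.3]
gripper_width: -0.0001
```

Request:
servo_tool:
  targets:
    - {"x": -1.2, "y": 0, "z": 0, "rx": 0, "ry": 0, "rz": 0}
    - {"x": 0, "y": 0, "z": 0, "rx": 0, "ry": 0, "rz": 0}

```text
t: 18.65
position: [0.5454, 0.1031, 0.2011]
ee_rot: [0.228, -3.124, 0.001]
ft_force: [-19.6, -4.6, 15.9]
gripper_width: -0.0
```

The force climbs to 20 N while the tool no longer advances, so the tray is at its stop. Backing off.

Request:
servo_tool:
  targets:
    - {"x": 3, "y": 0, "z": 0, "rx": 0, "ry": 0, "rz": 0}
    - {"x": 3, "y": 0, "z": 0, "rx": 0, "ry": 0, "rz": 0}
    - {"x": 3, "y": 0, "z": 0, "rx": 0, "ry": 0, "rz": 0}
    - {"x": 3, "y": 0, "z": 0, "rx": 0, "ry": 0, "rz": 0}
    - {"x": 3, "y": 0, "z": 0, "rx": 0, "ry": 0, "rz": 0}
    - {"x": 3, "y": 0, "z": 0, "rx": 0, "ry": 0, "rz": 0}
    - {"x": 3, "y": 0, "z": 0, "rx": 0, "ry": 0, "rz": 0}
    - {"x": 0, "y": 0, "z": 0, "rx": 0, "ry": 0, "rz": 0}

```text
t: 19.65
position: [0.5278, 0.101, 0.2018]
ee_rot: [-0.23, 3.132, 0.0]
ft_force: [-0.1, -0.0, -1.0]
gripper_width: 0.0003
```

```bash
python3 -c "
from h import *
go([.450,.089,.201],1.571+.146)
t,s=optics.get_image('top'),optics.get_image('side')
cv2.imwrite('pics/p7.png',np.hstack([cv2.resize(t[120:280,140:260],None,fx=2.5,fy=2.5),cv2.resize(s[120:280,170:330],None,fx=2.5,fy=2.5)]))"
```

```text
t 19.65 pos [0.5278 0.101  0.2018] z [ 0.001  0.    -1.   ] yaw_y 1.717 w 0.0003 f [-0.1 -0.  -1. ] 
 delta tool mm [78.7 -0.6  0.7]
turn rotvec [0.0002 0.0008 0.0001]
```

View pics/p7.png

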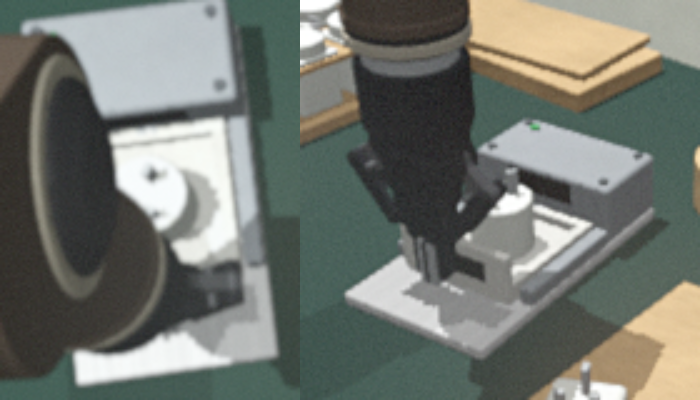

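The force is zero and the tray stays in, with a gap between fingers and plate at side crop (440,270). I'll withdraw fully and check.

Request:
servo_tool:
  targets:
    - {"x": 6, "y": 0, "z": 0, "rx": 0, "ry": 0, "rz": 0}
    - {"x": 14, "y": 0, "z": 0, "rx": 0, "ry": 0, "rz": 0}
    - {"x": 18, "y": 0, "z": 0, "rx": 0, "ry": 0, "rz": 0}
    - {"x": 18, "y": 0, "z": 0, "rx": 0, "ry": 0, "rz": 0}
    - {"x": 14, "y": 0, "z": 0, "rx": 0, "ry": 0, "rz": 0}
    - {"x": 8, "y": 0, "z": -10, "rx": 0, "ry": 0, "rz": 0}
    - {"x": 0, "y": 0, "z": -25, "rx": 0, "ry": 0, "rz": 0}
    - {"x": 0, "y": 0, "z": -30, "rx": 0, "ry": 0, "rz": 0}
    - {"x": 0, "y": 0, "z": -25, "rx": 0, "ry": 0, "rz": 0}
    - {"x": 0, "y": 0, "z": -10, "rx": 0, "ry": 0, "rz": 0}
    - {"x": 0, "y": 0, "z": 0, "rx": 0, "ry": 0, "rz": 0}

```text
t: 21.12
position: [0.4506, 0.0896, 0.3021]
ee_rot: [-0.23, 3.132, 0.001]
ft_force: [-0.2, 0.1, -0.0]
gripper_width: 0.0002
```

```bash
python3 -c "
from h import *
go([.450,.089,.3],1.571+.146)
t,s=optics.get_image('top'),optics.get_image('side')
cv2.imwrite('pics/p8.png',np.hstack([cv2.resize(t[120:280,140:260],None,fx=2.5,fy=2.5),cv2.resize(s[120:280,170:330],None,fx=2.5,fy=2.5)]))"
```

```text
t 21.12 pos [0.4506 0.0896 0.3021] z [ 0.001  0.001 -1.   ] yaw_y 1.717 w 0.0002 f [-0.2  0.1 -0. ] 
 delta tool mm [ 0.7 -0.6  2.1]
turn rotvec [0.0006 0.0016 0.0002]
```

View pics/p8.png

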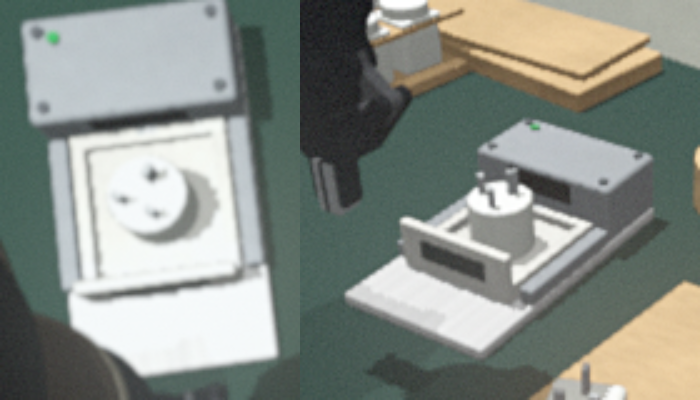

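```bash
python3 -c "
from h import *
x=np.array([.9895,.1445]);y=np.array([-.1445,.9895]);f=np.array([.5625,.104])
S=lambda u,v,z:pl('side',170+(u-300)/2.5,120+v/2.5,z)
T=lambda u,v,z:pl('top',140+u/2.5,120+v/2.5,z)
d=lambda a,b:(round(float(x@(a-b)),4),round(float(y@(a-b)),4))
print('plate shift side',d(S(402,220,.052),S(365,242,.052)),d(S(512,264,.052),S(477,291,.052)),'rim top',d(T(240,117,.026),T(246,181,.026)) )
a=T(147,196,.062);b=S(499,198,.062)
print('adapter rel out-floor',d(a,f),d(b,f))
from plant import workorder
workorder.finish_job()"
```

```text
plate shift side (0.0373, -0.0021) (0.0392, -0.0) rim top (0.0436, -0.0014)
adapter rel out-floor (0.0356, -0.0016) (0.034, -0.0026)
the job is handed in; nothing more can be done
```

I took the round white three-pin adapter from the sheet, stood it pins up in the tray while the tray was out, and released it. I then pushed the front plate to its stop with closed fingers and backed off. The tray stayed in on the first push, and I handed the job in at about 21 s; no verdict was reported.

**Latch:** At the stop the push force rose to about 20 N with no further travel. After backing off, the force was about zero. The plate's shift measured 37–39 mm in the side view, against a latched value of about 39 mm. A rougher reading of one rim edge in the top view gave 44 mm, which disagrees, but it was picked by eye.

**Adapter:** It stands upright inside the rim, within about 5 mm of the tray centre along the push and 3 mm across. The arm was clear of everything, with the wrist force near zero.

My first move call was refused because it left out some of the row values, so nothing moved.

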